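Clamp a model van in the ratchet-knob vise

TASK

Set the bare grey model van on its wheels between the jaws of the holding vise, lengthwise along the jaws, and push it gently along until one end rests against the brass end stop. Let go of it, then turn the black ratchet knob clockwise until the jaw has clamped the van and the knob slips and clicks: one or two clicks are enough, and it must not be turned on past three. Leave the van clamped there and the other things on the bench where they are.

Things in the scene. Friction and masses are not known exactly. Their poses are not given: they have to be found in the camera images.
- van: The work: a bare grey resin model van, about 140 g, 70 mm long (x, bonnet at +x), 36 mm wide (y), 50 mm high. Origin: centre of the underside. Full width from underside to roof; the flat ends are upright up to 30 mm, 35 mm either side of the origin; the roof part (30 to 50 mm high) runs from x -35 to +19 mm. It starts standing on the bench. Either end may go against the stop.
- vise: Steel vise fixed to the bench. Origin: underside of its base, between the jaws. The base is 130 (x) by 250 mm (y), centred at x -10, y +45, its top at z = 20 mm: the van stands there, its length along y. Fixed jaw's face: x = +18 mm; the other jaw comes from -x. Jaws run y -25 to +35 mm, tops at z = 36 mm. Knob housing: 64 mm square, centred at x -10, y +120, top at z = 50 mm.
- fixed_jaw: The vise's fixed steel jaw: a block 20 by 60 by 16 mm. Its origin is the vise's origin; its clamping face looks to -x at x = +18 mm.
- end_stop: Brass end stop, 24 mm wide, 12 thick, 12 high, fixed on the vise's base at the -y end of the jaws; its place along y differs each time. Axes as the vise's. Origin: middle of the lower edge of the face (looking to +y) that the van's end touches; the van's origin then lies 35 mm from it along +y.
- jaw_face (a point): Middle of the moving jaw's clamping face, 27 mm above the bench.
- jaw (a joint): Travel of the moving jaw towards the fixed jaw, m. At 0 the jaws are 50 mm apart; at 0.014 both touch the van, and the moving jaw's sprung face then yields 2 to 3 mm (4 N per mm) before the knob slips. The knob drives it 7 mm per radian clockwise; it starts anywhere from about 0.002 to 0.008.
- knob_grip (a point): On the axis of the black knob at the height to grip it (about 79 mm above the bench). The knob is upright, round and fluted, 44 mm across and 32 mm high, its flat top 10 mm above this point; the 52 mm steel collar under it is 22 mm below this point. It can be gripped at any angle; a white line on its top shows it turning.
- knob (a joint): How far the knob has slipped on its spindle, rad, 0 at the start, growing clockwise from above. While the jaw moves freely it does not slip (about 0.07 N m turns it; the jaw stays where it is left). Once the jaw is stopped it slips at 0.10 to 0.15 N m, rising and falling once a click, 16 clicks a turn (0.39 rad each).
- paint_jar: Bystander: green glass jar with a dark lid, 68 mm across, 75 mm high; origin at its underside.
- small_paint: Bystander: small clear paint bottle, 28 mm across, 40 mm high; origin at its underside.
- tin: Bystander: open dark tin, 90 mm across, 75 mm high; origin at its underside.
- brush: Bystander: paint brush lying on the bench, 170 mm long.
- wheel: Bystander: loose model tyre lying flat, 32 mm across, 9 mm high.
- trailer: Bystander: flat green model trailer, 90 by 40 mm, 20 mm high.
- thinner: Bystander: white plastic bottle, 56 mm across, 120 mm high; origin at its underside.
Not all that is in view belongs to the job. There is more than one size of the van; the job needs the middle-sized.

How it is judged:
On the way, in this order (a step that is already met when the one before it is completed fails the run):
1. the van stands on the vise floor between the jaws, one end touching the end stop, let go, with the knob not yet slipped (y of van in the frame of end_stop between 0.0335 and 0.037 m and z of van in the frame of vise between 0.0185 and 0.0215 m and x of van in the frame of vise between -0.016 and 0.003 m and contact force between the fingers and van below 0.1 N and value of joint knob below 0.15 rad), for 0.2 s.
2. the van is clamped against the fixed jaw and the knob has slipped a click (contact force between van and fixed_jaw above 3 N and value of joint knob above 0.35 rad), for 0.1 s.
At the end, for the whole second after the job is handed in: The van stands upright on the vise floor (within 1.5 mm), along the jaws (within 0.05 rad), one end within 2 mm of the end stop, at rest and pressed against the fixed jaw with more than 3 N by the moving jaw; the knob has slipped at least one click (0.35 rad) and at most three (1.25 rad) (all of step 2 and y of van in the frame of end_stop between 0.0335 and 0.037 m and z of van in the frame of vise between 0.0185 and 0.0215 m and angle between van's own z axis and vertical below 0.05 rad and angle between the x axis of van and the y axis of vise, either way round below 0.05 rad and value of joint knob below 1.25 rad and linear speed of van below 0.01 m/s); the robot touches nothing.
It fails at once if the van is pushed against the end stop with more than 20 N (contact force between van and end_stop above 20 N).
It fails at once if the knob is turned on past three clicks (value of joint knob above 1.25 rad).
It fails at once if a bystander is moved by more than 30 mm (distance of any of paint_jar, small_paint, tin, brush, wheel, trailer, thinner from where it was at the start of the episode above 0.03 m).
It also fails if it takes over 72 s, if anything falls off the work surface, if the arm or the gripper's body presses on something with over 40 N, if the wrist force passes 120 N, or if a joint passes its speed limit or range.

ROBOT

A 6-joint arm with a two-finger parallel gripper is mounted at the origin on the work surface. World frame = base frame: x ahead of the robot, y to its left, z up, the work surface at z = 0. Lengths are in m, angles in rad, forces in N, time in s.
With the tool pointing down it reaches from about 0.35 to 0.775 m from the base axis. Payload 5.5 kg.
Tool frame: the origin (TCP) lies at the very end of the fingers, on their centre line; the grasp point (between the pads) lies 19 mm behind it; z points along the fingers, y is the direction in which the jaws open and shut (so a half turn about z gives the same grasp; the last joint's range is limited). The gripper opens to 85 mm and grips with 20 to 120 N. Pads are 22 mm wide; open, the fingers measure 114 mm over their backs; the gripper's body (76 mm by 85 mm) begins 54 mm behind the grasp point. The pads swing forward as they close: fully open they stand 13 mm farther back than shut.
Start: joints at [1.013, 0.313, 0.046, 1.304, 0, 1.431], TCP at [0.233, 0.526, 0.196] pointing down, gripper open.
Joint ranges: [-2.76, 2.76], [-0.86, 1.69], [-1.03, 1.26], [-2.2, 2.34], [-1.47, 1.5], [-3.14, 3.14]. Speed limits (rad/s): [2.57, 2.57, 3.14, 3.14, 3.14, 3.14].

INTERFACE

Orientations are given as a unit quaternion [w, x, y, z].
In Python, from workcell import get_state, imaging, env, spotter gives the robot as it stands.
- The arm moves only by the tool play_rows, never from a script. Its argument "moves" is a list of rows, each an object with "claw": the finger opening in cm, from 0 to 8.54; "delta_pos": the shift along the tool's x, y, z in cm, a list of three; "twist": the turn about the tool's z in degrees. A call has 1 to 12 rows; each row is the pose to reach, as a shift and turn from the pose commanded when the call began, along the tool's axes at that moment; what a row does not reach only later rows make up. A row lasts 1/8 s, in which the tool goes at most 62.5 mm and 10.7 degrees, less where a joint would pass 70% of its speed; a pose out of reach is approached as far as the arm can. A call with a gripper value outside its range is refused whole. The fingers move at their own pace and stop on an object; "force" is the grip in N (left out, the last holds). Time passes only in rows, so rows that repeat a pose let the fingers close. It gives the time, the measured TCP pose, the force and the opening at its end, in the units of the state.
- get_state(): the state, without advancing time (a new reading comes with each control period).
- imaging.read_camera(name): name is "side" or "top"; returns the picture (400x640x3 uint8, red, green, blue); there is no depth.
- imaging.camera_info(name): a dict with "fx", "fy", "cx", "cy" (pixels), "world_to_cam" (4x4, takes a point from world to camera coordinates). Camera axes: x right, y down, z forward; pixel columns grow to the right and rows downward; lengths in m; the calibration is good to about 2 mm. A picture is of the moment at which its call begins. camera_info takes no time and is no camera call.
- env.hand_in(): hands the job in, once; it reports no verdict.
Trained networks look in the newest picture that a camera, given by its name, has taken for a name from the list of things; names that differ only in an ending like _2 or _b are one class to them, and where a whole thing is asked for, a point or a joint stands for the part that bears it (a point fixed in the world has none). Each returns a list of dicts, best first, with "conf" (0 to 1); they miss things now and then, are a little off and sometimes report something else, mostly with a low value. They report only what shows in the picture. A call takes as long as a camera call. They do not tell look-alikes from the thing itself.
- spotter.spot_in(camera, query): "extent" ([left, top, right, bottom] in pixels, round what is visible of it).
The state is a dict: "clock": time; "joint_pos": joint angles; "qvel": joint speeds; "tau": joint torques, N m; "tcp_pos": TCP position; "orientation": TCP orientation; "wrist_force": force on the tool from outside, world axes, zero at the start; "ft_torque": the same for the moment, N m; "finger_gap": finger opening in m.
Only numpy, scipy, OpenCV 4.12 (cv2) and the standard library are available. Lean on these libraries where they do the work, as an engineer would, in place of code of your own. Each camera call takes 0.05 s, during which the arm holds its last target. There are 200 camera calls.

## Working session

There is one attempt and no reset: what is moved stays moved. The work goes in short steps, Python scripts to look and compute and a tool call to move; the robot and the scene stay as the last step left them, time stands still between calls to the robot, and variables do not carry over. Pictures are saved under pics/ and viewed, about 8 in all and at most 12, crops included, and the job is handed in when it is done.

Besides the shell and the picture viewer there is one more tool, called after ">>>" in YAML: its name, and indented under it one key for each argument. play_rows: Moves the arm, as the interface text tells. Its arguments: {"type":"object","properties":{"moves":{"type":"array"},"force":{"type":"number"}},"required":["moves"]}

```bash
mkdir -p pics; python3 - <<'E'
from workcell import get_state, imaging, env, spotter
import cv2,numpy as np
s=get_state();print({k:np.round(s[k],3).tolist() for k in s})
for n in("top","side"):
    im=imaging.read_camera(n);cv2.imwrite(f"pics/{n}0.png",im[:,:,::-1])
    c=imaging.camera_info(n);print(n,c["fx"],c["fy"],c["cx"],c["cy"],np.round(c["world_to_cam"],4).tolist())
    for q in ("van","vise","end_stop","knob_grip","fixed_jaw"):
        print(q,[(np.round(d["extent"]).tolist(),round(d["conf"],2)) for d in spotter.spot_in(n,q)][:4])
E
```

```text
{'clock': 0.0, 'joint_pos': [1.013, 0.314, 0.045, 1.304, 0.0, 1.431], 'qvel': [0.001, -0.003, -0.001, -0.001, 0.001, 0.001], 'tau': [-0.001, -48.063, 29.853, 0.019, -0.0, 0.0], 'tcp_pos': [0.233, 0.525, 0.195], 'orientation': [-0.0, 0.207, 0.978, -0.001], 'wrist_force': [0.253, -0.331, 0.251], 'ft_torque': [-0.019, -0.008, 0.007], 'finger_gap': 0.085}
top 376.6095696003578 376.6095696003578 314.7909766246126 191.83880409553174 [[-0.0066, -1.0, -0.0014, -0.0172], [-0.9977, 0.0067, -0.0681, 0.5448], [0.0681, 0.001, -0.9977, 1.115], [0.0, 0.0, 0.0, 1.0]]
van [([370.0, 178.0, 396.0, 198.0], 0.88), ([359.0, 217.0, 394.0, 237.0], 0.78), ([407.0, 164.0, 424.0, 178.0], 0.75), ([177.0, 247.0, 204.0, 273.0], 0.5)]
vise [([216.0, 170.0, 302.0, 221.0], 0.96)]
end_stop []
knob_grip [([221.0, 183.0, 239.0, 199.0], 0.72)]
fixed_jaw [([259.0, 179.0, 282.0, 190.0], 0.72), ([372.0, 175.0, 395.0, 197.0], 0.61)]
side 399.6870268215928 399.6870268215928 320.4090657762984 200.9692740032253 [[0.9954, -0.0939, 0.02, -0.5648], [-0.0548, -0.7263, -0.6852, 0.0617], [0.0789, 0.681, -0.728, 1.0734], [0.0, 0.0, 0.0, 1.0]]
van [([341.0, 308.0, 367.0, 332.0], 0.96), ([316.0, 257.0, 343.0, 293.0], 0.74), ([374.0, 230.0, 388.0, 253.0], 0.7), ([264.0, 243.0, 290.0, 297.0], 0.6)]
vise [([282.0, 135.0, 327.0, 206.0], 0.61)]
end_stop [([351.0, 114.0, 383.0, 148.0], 0.67), ([304.0, 191.0, 316.0, 198.0], 0.62)]
knob_grip [([296.0, 132.0, 316.0, 148.0], 0.7), ([304.0, 192.0, 312.0, 199.0], 0.55)]
fixed_jaw [([313.0, 170.0, 319.0, 185.0], 0.48)]
```

View pics/top0.png

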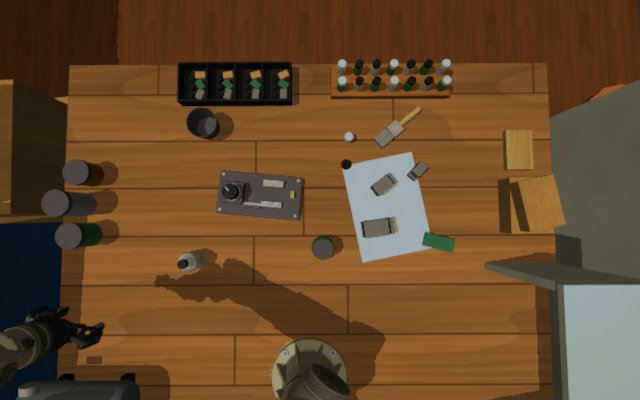

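View pics/side0.png

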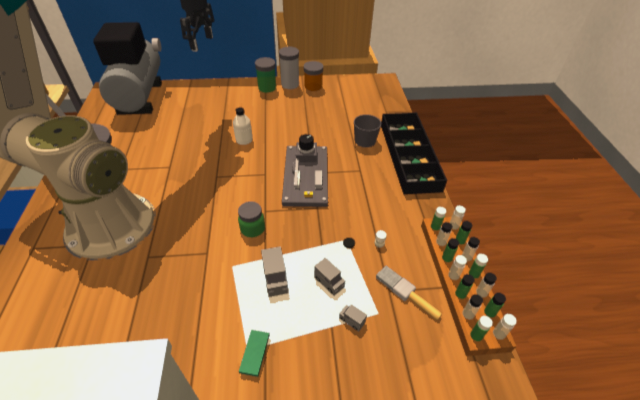

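Candidates in top image: large van (378,228), middle van (384,184), small van (418,171); the trailer is green at (438,242). The description points to the middle one. Vise: knob at (231,191), fixed jaw (272,184), moving jaw (262,204), brass stop (292,195).

```bash
cat > h.py <<'E'
from workcell import get_state, imaging, env, spotter
import cv2,numpy as np
def ray(n,u,v):
    c=imaging.camera_info(n);W=np.array(c["world_to_cam"]);R,t=W[:3,:3],W[:3,3]
    return -R.T@t, R.T@np.array([(u-c["cx"])/c["fx"],(v-c["cy"])/c["fy"],1])
def p2w(n,u,v,z):
    o,d=ray(n,u,v);return o+d*(z-o[2])/d[2]
def w2p(n,P):
    c=imaging.camera_info(n);W=np.array(c["world_to_cam"]);q=np.atleast_2d(P)@W[:3,:3].T+W[:3,3]
    return np.c_[c["fx"]*q[:,0]/q[:,2]+c["cx"],c["fy"]*q[:,1]/q[:,2]+c["cy"]]
def crop(im,x0,y0,x1,y1,s):
    return cv2.resize(im[y0:y1,x0:x1,::-1],None,fx=s,fy=s,interpolation=cv2.INTER_CUBIC)
def bright(im,g=2.2):
    return (255*(im/255.)**(1/g)).astype(np.uint8)
E
python3 - <<'E'
from h import *
t=cv2.imread("pics/top0.png")[:,:,::-1];s=cv2.imread("pics/side0.png")[:,:,::-1]
a=crop(t,210,163,310,228,4);b=crop(t,355,158,435,223,4);
c=crop(s,278,130,333,210,4)
d=crop(s,255,225,375,305,3)
cv=np.zeros((600,800,3),np.uint8)
cv[:260,:400]=a;cv[:260,410:730]=b;cv[270:590,:220]=c;cv[270:510,240:600]=d
cv2.imwrite("pics/c1.png",bright(cv,1.4))
E
```

```text
(no output)
```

View pics/c1.png

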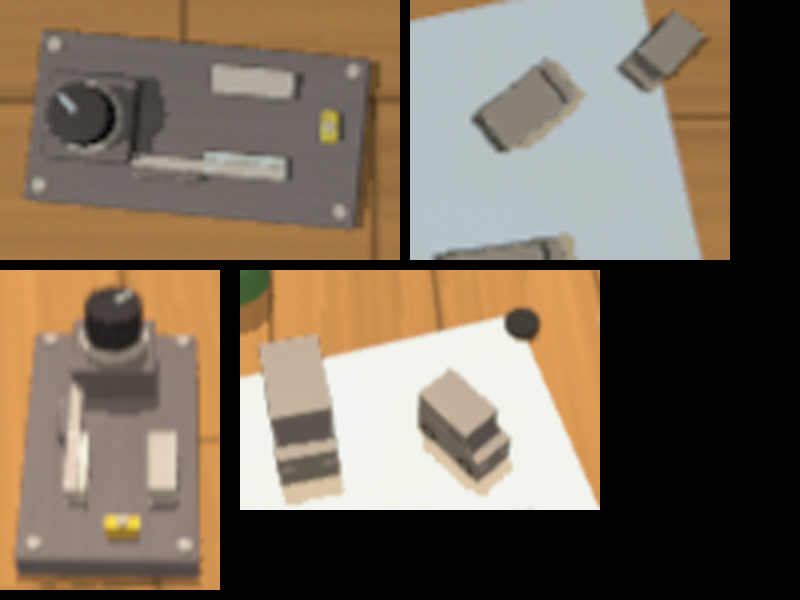

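Crop shows the middle van at top px ≈(386,185), bonnet toward upper right. All three sizes are distinct and the choice is confirmed. The brass stop is at top px ≈(292,194).

```bash
cat > m.py <<'E'
from h import *
from scipy.optimize import least_squares, minimize
# vise: corners of base top in both views (x,y in vise frame)
C=np.array([[55,170],[55,-80],[-75,-80],[-75,170]])/1e3   # TL TR BR BL in top
top=np.array([[45,30],[370,60],[352,228],[27,198]])/4+[210,163]
# side: far-left(-x,+y) far-right(+x,+y) near-right(+x,-y) near-left(-x,-y)
side=(np.array([[36,336],[197,336],[200,558],[18,564]])-[0,270])/4+[278,130]
def T(p,xy,z):
    c,s=np.cos(p[2]),np.sin(p[2]);xy=np.atleast_2d(xy)
    return np.c_[p[0]+c*xy[:,0]-s*xy[:,1],p[1]+s*xy[:,0]+c*xy[:,1],np.full(len(xy),z)]
if __name__=="__main__":
    f=lambda p:np.r_[(w2p("top",T(p,C,.02))-top).ravel(),(w2p("side",T(p,C[[3,0,1,2]],.02))-side).ravel()]
    r=least_squares(f,[.53,.1,0]);v=r.x;print("vise",v.round(4),r.fun.round(1))
    f2=lambda p:f(p)[:8];print("top only",least_squares(f2,v).x.round(4))
    def vf(P): 
        c,s=np.cos(v[2]),np.sin(v[2]);d=P[:2]-v[:2];return np.round([c*d[0]+s*d[1],-s*d[0]+c*d[1]],4)
    for nm,u,w,z in(("stop topcentre",329,127,.032),("fixed jaw tl",212,66,.036),("fj br",294,99,.036),("mj face l",204,152,.036),("mj r",288,158,.036),("knobtop",80,117,.089)):
        print(nm,vf(p2w("top",u/4+210,w/4+163,z)))
    print("stop side",vf(p2w("side",122/4+278,(521-270)/4+130,.032)),"knobtop side",vf(p2w("side",113/4+278,(300-270)/4+130,.089)))
    # van silhouettes
    M={}
    for n,(x0,y0,x1,y1) in dict(top=(364,166,404,206),side=(308,250,352,300)).items():
        im=cv2.imread(f"pics/{n}0.png").astype(int);m=np.zeros(im.shape[:2],np.uint8)
        sub=im[y0:y1,x0:x1].max(2);th=cv2.threshold(sub.astype(np.uint8),0,255,cv2.THRESH_BINARY_INV+cv2.THRESH_OTSU)
        print(n,"otsu",th[0]);k,l,st,_=cv2.connectedComponentsWithStats(th[1]);b=1+st[1:,4].argmax();m[y0:y1,x0:x1]=(l==b);M[n]=m
        print(st[b])
    prof=[(-35,0),(35,0),(35,30),(19,50),(-35,50)]
    V=np.array([(x,y,z) for x,z in prof for y in(-18,18)])/1e3
    def cost(p):
        c,s=np.cos(p[2]),np.sin(p[2]);P=p[3]*V@np.array([[c,s,0],[-s,c,0],[0,0,1]])+[p[0],p[1],0];e=0
        for n in M:
            h=cv2.convexHull(np.float32(w2p(n,P)));h=np.int32(h*64)
            h+=32 if False else 0
            a=np.zeros(M[n].shape,np.uint8);cv2.fillConvexPoly(a,h,255,cv2.LINE_AA,6)
            e+=np.abs(a/255.-M[n]).sum()
        return e
    g=p2w("top",384,184,.05);best=None
    for a in np.arange(-np.pi,np.pi,np.pi/6):
        for sc in(1,):
            q=minimize(cost,[g[0],g[1],a,sc],method="Nelder-Mead",options=dict(initial_simplex=[[g[0],g[1],a,sc],[g[0]+.01,g[1],a,sc],[g[0],g[1]+.01,a,sc],[g[0],g[1],a+.3,sc],[g[0],g[1],a,sc*1.1]],maxiter=400))
            if best is None or q.fun<best.fun:best=q
    print("van",best.x.round(4),best.fun,[M[n].sum() for n in M])
E
python3 m.py
```

```text
vise [ 0.5426  0.0986 -0.0932] [-0.6 -0.7  0.7 -1.1  1.3 -0.  -0.5  0.2 -0.4 -1.  -0.2 -0.4  0.1  1.
 -1.1 -1.1]
top only [ 0.5411  0.0993 -0.0999]
stop topcentre [-0.0022 -0.0529]
fixed jaw tl [0.0353 0.0375]
fj br [ 0.016  -0.0254]
mj face l [-0.0289  0.0373]
mj r [-0.0279 -0.025 ]
knobtop [-0.0135  0.1191]
stop side [-0.0002 -0.0528] knobtop side [-0.0103  0.1241]
top otsu 137.0
[  6   7  27  23 342]
side otsu 155.0
[  6  17  31  29 399]Traceback (most recent call last):
  File "m.py", line 40, in <module>
    q=minimize(cost,[g[0],g[1],a,sc],method="Nelder-Mead",options=dict(initial_simplex=[[g[0],g[1],a,sc],[g[0]+.01,g[1],a,sc],[g[0],g[1]+.01,a,sc],[g[0],g[1],a+.3,sc],[g[0],g[1],a,sc*1.1]],maxiter=400))
    res = _minimize_neldermead(fun, x0, args, callback, bounds=bounds,
                               **options)
    fxr = func(xr)
    fx = function(np.copy(x), *(wrapper_args + args))
  File "m.py", line 32, in cost
    h=cv2.convexHull(np.float32(w2p(n,P)));h=np.int32(h*64)
                                ~~~^^^^^
  File "h.py", line 9, in w2p
    c=imaging.camera_info(n);W=np.array(c["world_to_cam"]);q=np.atleast_2d(P)@W[:3,:3].T+W[:3,3]
ValueError: time passes only in moves, steps and waits
```

```bash
python3 - <<'E'
s=open('h.py').read()
s=s.replace("def ray","CI={n:imaging.camera_info(n) for n in('top','side')}\ndef ray").replace("c=imaging.camera_info(n)","c=CI[n]")
open('h.py','w').write(s)
E
python3 m.py | tail -1; python3 -c "
from h import *;s=get_state();print(s['clock'],s['tcp_pos'])"
```

```text
van [ 0.5666 -0.2286  2.2303  0.877 ] 310.878431372549 [np.uint64(342), np.uint64(399)]
0.6 [0.23332808 0.52556992 0.19573641]
```

```bash
sed -i 's/    g=p2w("top",384,184,.05);best=None/    del M["side"]\n&/; s/V@np/V@np/; s/p\[3\]\*V/V/' m.py; cat >> m.py <<'E'
    p=best.x;c,s=np.cos(p[2]),np.sin(p[2]);P=V@np.array([[c,s,0],[-s,c,0],[0,0,1]])+[p[0],p[1],0]
    im=[]
    for n,(x0,y0,x1,y1) in dict(top=(359,160,409,210),side=(303,245,353,305)).items():
        b=np.ascontiguousarray(crop(cv2.imread(f"pics/{n}0.png")[:,:,::-1],x0,y0,x1,y1,8))
        for i,q in enumerate(w2p(n,P)): cv2.circle(b,tuple(int(z) for z in (q-[x0,y0]+.5)*8),3,[(0,0,255),(0,255,0),(255,0,0),(255,0,255),(0,255,255)][i//2],-1)
        im.append(cv2.copyMakeBorder(b,0,480-b.shape[0],0,0,cv2.BORDER_CONSTANT))
    cv2.imwrite("pics/v1.png",np.hstack(im))
E
python3 m.py | tail -1
```

```text
van [ 0.5662 -0.2274 -0.9148  1.3947] 28.55686274509804 [np.uint64(342)]
```

View pics/v1.png

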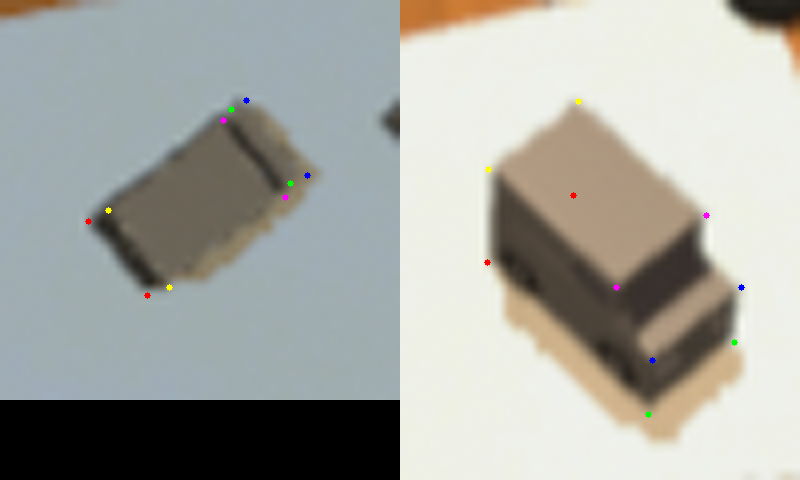

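The model overlay matches the middle van in the side view to about 1 px at true scale. Van: (0.566, -0.227), yaw -0.915. Vise: (0.542, 0.099), yaw about -0.095.

```bash
cat > go.py <<'E'
from h import *
import sys
from scipy.spatial.transform import Rotation as Ro
def go(x,y,z,yaw):
    s=get_state();R=Ro.from_quat(s["orientation"],scalar_first=True)
    d=R.inv().apply(np.array([x,y,z])-s["tcp_pos"])*100
    m=R.as_matrix();cur=np.arctan2(m[1,1],m[0,1]);tw=np.degrees((cur-yaw+np.pi/2)%np.pi-np.pi/2)
    print("t",round(s["clock"],2),"tcp",s["tcp_pos"].round(4),"yaw",cur.round(3),"zaxis",m[:,2].round(3),"gap",round(s["finger_gap"],4),"F",s["wrist_force"].round(2),"M",s["ft_torque"].round(3),"j6",s["joint_pos"][5].round(2))
    print("delta cm",d.round(2),"twist",tw.round(2))
if __name__=="__main__": go(*map(float,sys.argv[1:]))
E
python3 go.py .563 -.2235 .15 .656
```

```text
t 0.6 tcp [0.2333 0.5256 0.1957] yaw 1.153 zaxis [ 0.  0. -1.] gap 0.0853 F [ 0.09 -0.3   0.97] M [-0.014 -0.036 -0.041] j6 1.43
delta cm [-60.53 -55.09   4.57] twist 28.48
```

>>> play_rows:
  moves:
    - {"claw":8.5,"delta_pos":[-60.5,-55.1,0],"twist":28.5}
    - {"claw":8.5,"delta_pos":[-60.5,-55.1,0],"twist":28.5}
    - {"claw":8.5,"delta_pos":[-60.5,-55.1,0],"twist":28.5}
    - {"claw":8.5,"delta_pos":[-60.5,-55.1,0],"twist":28.5}
    - {"claw":8.5,"delta_pos":[-60.5,-55.1,0],"twist":28.5}
    - {"claw":8.5,"delta_pos":[-60.5,-55.1,0],"twist":28.5}
    - {"claw":8.5,"delta_pos":[-60.5,-55.1,0],"twist":28.5}
    - {"claw":8.5,"delta_pos":[-60.5,-55.1,0],"twist":28.5}
    - {"claw":8.5,"delta_pos":[-60.5,-55.1,0],"twist":28.5}
    - {"claw":8.5,"delta_pos":[-60.5,-55.1,0],"twist":28.5}
    - {"claw":8.5,"delta_pos":[-60.5,-55.1,2],"twist":28.5}
    - {"claw":8.5,"delta_pos":[-60.5,-55.1,4.5],"twist":28.5}

```text
clock: 2.1
tcp_pos: [0.5355, -0.1609, 0.1724]
orientation: [0.001, 0.442, 0.897, 0.0]
wrist_force: [0.2, 1.1, 0.7]
finger_gap: 0.0849
```

```bash
python3 go.py .563 -.2235 .15 .656
```

```text
t 2.1 tcp [ 0.5355 -0.1609  0.1724] yaw 0.655 zaxis [ 0.003 -0.001 -1.   ] gap 0.0849 F [0.18 1.15 0.74] M [ 0.061 -0.035 -0.001] j6 0.48
delta cm [-6.63 -1.64  2.26] twist -0.06
```

>>> play_rows:
  moves:
    - {"claw":8.5,"delta_pos":[0,0,0],"twist":0}
    - {"claw":8.5,"delta_pos":[0,0,0],"twist":0}

```text
clock: 2.35
tcp_pos: [0.5335, -0.1582, 0.1713]
orientation: [-0.001, 0.442, 0.897, 0.0]
wrist_force: [0.2, 0.5, -0.3]
finger_gap: 0.0853
```

```bash
python3 go.py .563 -.2235 .15 .656
```

```text
t 2.35 tcp [ 0.5335 -0.1582  0.1713] yaw 0.655 zaxis [-0.001  0.001 -1.   ] gap 0.0853 F [ 0.16  0.47 -0.33] M [ 0.043  0.04  -0.001] j6 0.48
delta cm [-6.98 -1.64  2.12] twist -0.07
```

>>> play_rows:
  moves:
    - {"claw":8.5,"delta_pos":[-7.0,-1.6,4],"twist":0}
    - {"claw":8.5,"delta_pos":[-7.0,-1.6,8],"twist":0}
    - {"claw":8.5,"delta_pos":[-7.0,-1.6,8.6],"twist":0}
    - {"claw":8.5,"delta_pos":[-7.0,-1.6,8.6],"twist":0}
    - {"claw":8.5,"delta_pos":[-7.0,-1.6,8.6],"twist":0}

```text
clock: 2.98
tcp_pos: [0.5651, -0.2229, 0.0882]
orientation: [0.002, 0.441, 0.897, 0.0]
wrist_force: [-0.3, -0.3, 0.8]
finger_gap: 0.085
```

```bash
python3 go.py .563 -.2235 .021 .656; python3 - <<'E'
from h import *
a=imaging.read_camera("side");cv2.imwrite("pics/a.png",np.hstack([crop(a,280,200,390,310,5)]))
E
```

```text
t 2.98 tcp [ 0.5651 -0.2229  0.0882] yaw 0.657 zaxis [ 0.003 -0.001 -1.   ] gap 0.085 F [-0.25 -0.32  0.8 ] M [-0.061 -0.005  0.001] j6 0.41
delta cm [ 0.1  -0.22  6.72] twist 0.07
```

View pics/a.png

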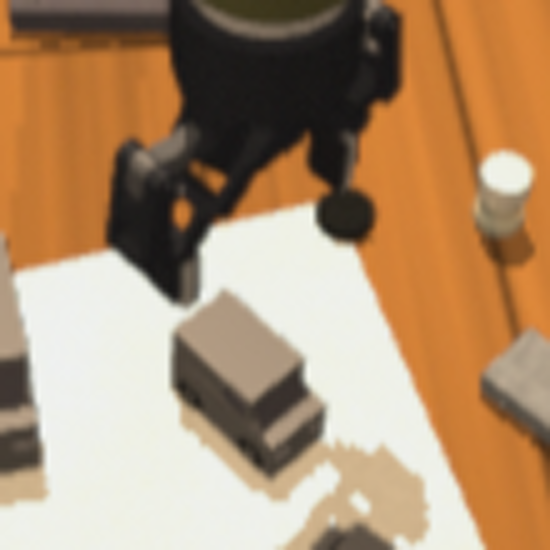

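Crop shows the open fingers at about (317,259) and (349,237) px straddling the space above the van at (329,270). Aligned, so descending.

>>> play_rows:
  moves:
    - {"claw":8.5,"delta_pos":[0.1,-0.2,3],"twist":0}
    - {"claw":8.5,"delta_pos":[0.1,-0.2,5.5],"twist":0}
    - {"claw":8.5,"delta_pos":[0.1,-0.2,6.7],"twist":0}
    - {"claw":8.5,"delta_pos":[0.1,-0.2,6.7],"twist":0}
    - {"claw":8.5,"delta_pos":[0.1,-0.2,6.7],"twist":0}
    - {"claw":3.0,"delta_pos":[0.1,-0.2,6.7],"twist":0}
    - {"claw":3.0,"delta_pos":[0.1,-0.2,6.7],"twist":0}
    - {"claw":3.0,"delta_pos":[0.1,-0.2,6.7],"twist":0}
    - {"claw":3.0,"delta_pos":[0.1,-0.2,6.7],"twist":0}
    - {"claw":3.0,"delta_pos":[0.1,-0.2,6.7],"twist":0}
  force: 25

```text
clock: 4.28
tcp_pos: [0.5619, -0.224, 0.0186]
orientation: [-0.0, 0.442, 0.897, 0.0]
wrist_force: [0.5, -1.0, -1.2]
finger_gap: 0.03
```

```bash
python3 go.py .563 -.2235 .021 .656
```

```text
t 4.28 tcp [ 0.5619 -0.224   0.0186] yaw 0.656 zaxis [ 0.  0. -1.] gap 0.03 F [ 0.48 -0.95 -1.15] M [-0.008  0.031 -0.012] j6 0.4
delta cm [-0.03  0.12 -0.24] twist -0.03
```

```bash
python3 - <<'E'
from h import *
a=imaging.read_camera("side");b=imaging.read_camera("top");cv2.imwrite("pics/b.png",np.hstack([crop(a,290,220,370,310,5),crop(b,350,150,430,240,5)]))
E
```

```text
(no output)
```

View pics/b.png

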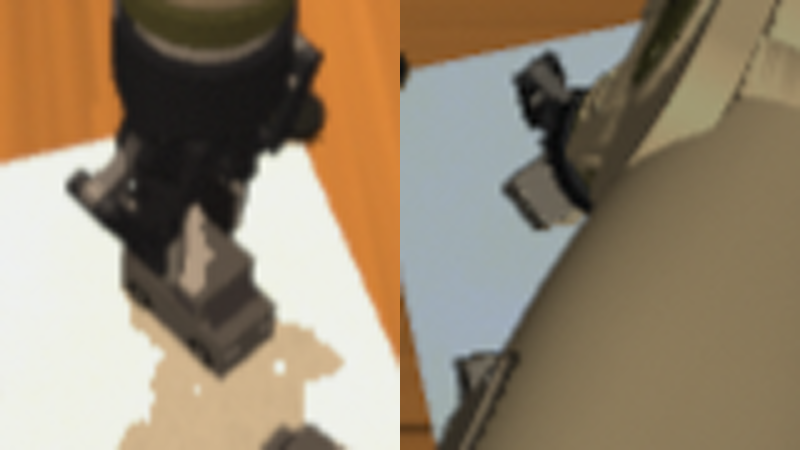

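>>> play_rows:
  moves:
    - {"claw":2.0,"delta_pos":[0,0,0],"twist":0}
    - {"claw":2.0,"delta_pos":[0,0,0],"twist":0}
    - {"claw":2.0,"delta_pos":[0,0,0],"twist":0}
  force: 25

```text
clock: 4.75
tcp_pos: [0.5619, -0.224, 0.0186]
orientation: [-0.0, 0.442, 0.897, 0.0]
wrist_force: [-0.3, 0.3, -0.3]
finger_gap: 0.02
```

```bash
python3 - <<'E'
from h import *
import json
s=get_state();p=s["tcp_pos"]
ims=[]
for n,(x0,y0,x1,y1) in dict(side=(275,215,375,315),top=(350,140,430,240)).items():
    a=imaging.read_camera(n);b=np.ascontiguousarray(crop(bright(a,1.5),x0,y0,x1,y1,5 if n=="side" else 4))
    k=5 if n=="side" else 4
    ey=np.array([np.cos(.656),np.sin(.656),0])
    for P,c in((p,(0,0,255)),(p+.01*ey,(0,255,0)),(p-.01*ey,(255,0,0)),(p+[0,0,.07],(0,255,255))):
        q=(w2p(n,P)[0]-[x0,y0]+.5)*k;cv2.circle(b,(int(q[0]),int(q[1])),3,c,-1)
    ims.append(cv2.copyMakeBorder(b,0,500-b.shape[0],0,0,cv2.BORDER_CONSTANT))
    print([(np.round(d["extent"]).tolist(),round(d["conf"],2)) for d in spotter.spot_in(n,"van")])
print(ims[0].shape,ims[1].shape);im=np.hstack(ims)[:,:800];cv2.imwrite("pics/cc.png",im)
E
```

```text
[([340.0, 307.0, 366.0, 332.0], 0.96), ([312.0, 264.0, 342.0, 295.0], 0.95), ([264.0, 247.0, 291.0, 302.0], 0.94)]
[([359.0, 220.0, 367.0, 227.0], 0.53)]
(500, 500, 3) (500, 320, 3)
```

View pics/cc.png

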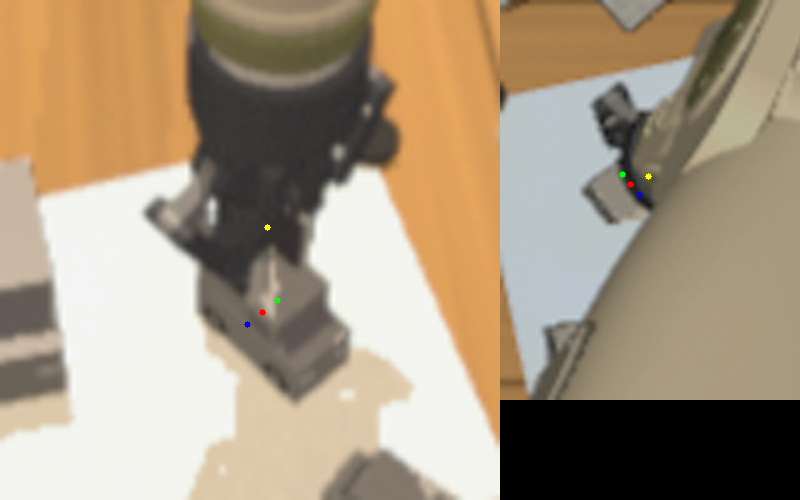

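```bash
python3 - <<'E'
from h import *
ims=[]
for n,f,p,yaw,(x0,y0,x1,y1),k in (("side","side0.png",[.2333,.5256,.1957],1.153,(160,0,240,70),5),("top","top0.png",[.2333,.5256,.1957],1.153,(30,280,130,380),4),):
    a=cv2.imread("pics/"+f)[:,:,::-1];p=np.array(p);ey=np.array([np.cos(yaw),np.sin(yaw),0])
    b=np.ascontiguousarray(crop(bright(a,1.5),x0,y0,x1,y1,k))
    up=np.array([0,0,.013])
    for P,c in((p,(0,0,255)),(p+up+.0425*ey,(0,255,0)),(p+up-.0425*ey,(255,0,0)),(p+[0,0,.073],(0,255,255))):
        q=(w2p(n,P)[0]-[x0,y0]+.5)*k;cv2.circle(b,(int(q[0]),int(q[1])),3,c,-1)
    ims.append(cv2.copyMakeBorder(b,0,400-b.shape[0],0,0,cv2.BORDER_CONSTANT))
print(w2p("side",[.5651,-.2229,.101]),w2p("side",[.5651+.79*.0425,-.2229+.61*.0425,.101]),w2p("side",[.5651-.79*.0425,-.2229-.61*.0425,.101]))
cv2.imwrite("pics/dd.png",np.hstack(ims))
E
```

```text
[[329.63239512 256.24405532]] [[342.99301171 245.96669686]] [[315.64985791 266.99981246]]
```

View pics/dd.png

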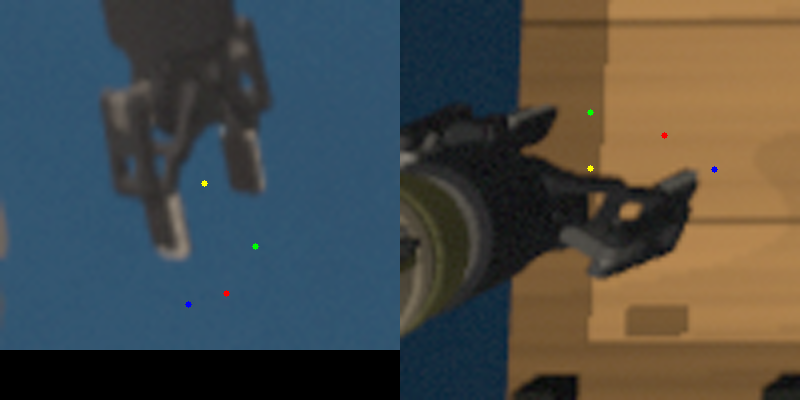

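```bash
python3 - <<'E'
from h import *
def tri(us,ut):
    (o1,d1),(o2,d2)=ray("side",*us),ray("top",*ut)
    A=np.c_[d1,-d2];k=np.linalg.lstsq(A,o2-o1,rcond=None)[0]
    a,b=o1+k[0]*d1,o2+k[1]*d2;return (a+b)/2,np.linalg.norm(a-b)
a,e=tri((195-.5,51-.5),(102,323.2));b,f=tri((209.5,37.1),(65.8,307.5))
print(a,e,b,f,"mid",(a+b)/2,"dist",np.linalg.norm(a-b))
print("expected mid",[.2333,.5256,.2087])
E
```

```text
[0.21859347 0.4827987  0.24294815] 0.007004156938037652 [0.25659897 0.56774098 0.24592997] 0.006233813545544577 mid [0.23759622 0.52526984 0.24443906] dist 0.09310477887207473
expected mid [0.2333, 0.5256, 0.2087]
```

The cameras triangulate the fingertips about 35 mm above where the reported TCP puts them (x and y agree). The fingers therefore closed just above the roof. I'll touch the roof lightly with shut fingers to calibrate z.

>>> play_rows:
  moves:
    - {"claw":0,"delta_pos":[0,0,0],"twist":0}
    - {"claw":0,"delta_pos":[0,0,0],"twist":0}
    - {"claw":0,"delta_pos":[0,0,0.1],"twist":0}
    - {"claw":0,"delta_pos":[0,0,0.2],"twist":0}
    - {"claw":0,"delta_pos":[0,0,0.2],"twist":0}

```text
clock: 5.58
tcp_pos: [0.5618, -0.2239, 0.0164]
orientation: [-0.0, 0.442, 0.897, 0.0]
wrist_force: [0.5, -0.1, 0.2]
finger_gap: 0.0001
```

>>> play_rows:
  moves:
    - {"claw":0,"delta_pos":[0,0,0.1],"twist":0}
    - {"claw":0,"delta_pos":[0,0,0.2],"twist":0}
    - {"claw":0,"delta_pos":[0,0,0.2],"twist":0}

```text
clock: 5.95
tcp_pos: [0.5619, -0.224, 0.0146]
orientation: [0.0, 0.442, 0.897, 0.0]
wrist_force: [1.2, -0.2, 0.5]
finger_gap: 0.0002
```

>>> play_rows:
  moves:
    - {"claw":0,"delta_pos":[0,0,0.1],"twist":0}
    - {"claw":0,"delta_pos":[0,0,0.2],"twist":0}
    - {"claw":0,"delta_pos":[0,0,0.2],"twist":0}

```text
clock: 6.32
tcp_pos: [0.562, -0.2241, 0.0145]
orientation: [0.001, 0.442, 0.897, -0.0]
wrist_force: [-3.4, 1.4, 10.9]
finger_gap: 0.0003
```

>>> play_rows:
  moves:
    - {"claw":0,"delta_pos":[0,0,0.1],"twist":0}
    - {"claw":0,"delta_pos":[0,0,0.2],"twist":0}
    - {"claw":0,"delta_pos":[0,0,0.2],"twist":0}

```text
clock: 6.7
tcp_pos: [0.5621, -0.2241, 0.0144]
orientation: [0.001, 0.442, 0.897, -0.0]
wrist_force: [-8.0, 3.7, 23.6]
finger_gap: -0.0001
```

>>> play_rows:
  moves:
    - {"claw":0,"delta_pos":[0,0,0.1],"twist":0}
    - {"claw":0,"delta_pos":[0,0,0.2],"twist":0}
    - {"claw":0,"delta_pos":[0,0,0.2],"twist":0}

```text
clock: 7.08
tcp_pos: [0.5622, -0.2241, 0.0143]
orientation: [0.002, 0.442, 0.897, -0.0]
wrist_force: [-12.4, 5.2, 35.2]
finger_gap: 0.0001
```

>>> play_rows:
  moves:
    - {"claw":0,"delta_pos":[0,0,-2],"twist":0}
    - {"claw":8.5,"delta_pos":[0,0,-4],"twist":0}
    - {"claw":8.5,"delta_pos":[0,0,-4],"twist":0}
    - {"claw":8.5,"delta_pos":[0,0,-4],"twist":0}
    - {"claw":8.5,"delta_pos":[0,0,-4],"twist":0}
    - {"claw":8.5,"delta_pos":[0,0,-4],"twist":0}
    - {"claw":8.5,"delta_pos":[0,0,-4],"twist":0}
    - {"claw":8.5,"delta_pos":[0,0,-4],"twist":0}
  force: 25

```text
clock: 8.07
tcp_pos: [0.5618, -0.224, 0.0484]
orientation: [-0.0, 0.442, 0.897, 0.0]
wrist_force: [-0.2, 0.9, 0.7]
finger_gap: 0.0849
```

```bash
python3 go.py .563 -.2235 -.0165 .656
```

```text
t 8.07 tcp [ 0.5618 -0.224   0.0484] yaw 0.656 zaxis [-0.  0. -1.] gap 0.0849 F [-0.18  0.94  0.75] M [ 0.051  0.011 -0.085] j6 0.4
delta cm [-0.04  0.12  6.49] twist -0.03
```

>>> play_rows:
  moves:
    - {"claw":8.5,"delta_pos":[0,0.1,3],"twist":0}
    - {"claw":8.5,"delta_pos":[0,0.1,5.5],"twist":0}
    - {"claw":8.5,"delta_pos":[0,0.1,6.5],"twist":0}
    - {"claw":8.5,"delta_pos":[0,0.1,6.5],"twist":0}
    - {"claw":3,"delta_pos":[0,0.1,6.5],"twist":0}
    - {"claw":3,"delta_pos":[0,0.1,6.5],"twist":0}
    - {"claw":3,"delta_pos":[0,0.1,6.5],"twist":0}
    - {"claw":3,"delta_pos":[0,0.1,6.5],"twist":0}
    - {"claw":3,"delta_pos":[0,0.1,6.5],"twist":0}
    - {"claw":3,"delta_pos":[0,0.1,6.5],"twist":0}
  force: 25

```text
clock: 9.32
tcp_pos: [0.5634, -0.2237, -0.0155]
orientation: [0.001, 0.442, 0.897, 0.0]
wrist_force: [0.4, 0.3, 6.0]
finger_gap: 0.0355
```

>>> play_rows:
  moves:
    - {"claw":3,"delta_pos":[0,0,-1],"twist":0}
    - {"claw":3,"delta_pos":[0,0,-4],"twist":0}
    - {"claw":3,"delta_pos":[0,0,-8],"twist":0}
    - {"claw":3,"delta_pos":[0,0,-10],"twist":0}
    - {"claw":3,"delta_pos":[0,0,-10],"twist":0}
    - {"claw":3,"delta_pos":[0,0,-10],"twist":0}
    - {"claw":3,"delta_pos":[0,0,-10],"twist":0}
  force: 40

```text
clock: 10.2
tcp_pos: [0.5616, -0.2228, 0.082]
orientation: [-0.001, 0.442, 0.897, 0.0]
wrist_force: [-0.2, -0.3, -1.1]
finger_gap: 0.0355
```

```bash
python3 go.py .5368 .100 .085 -.097
```

```text
t 10.2 tcp [ 0.5616 -0.2228  0.082 ] yaw 0.656 zaxis [-0.003  0.002 -1.   ] gap 0.0355 F [-0.18 -0.25 -1.11] M [ 0.015 -0.014  0.024] j6 0.4
delta cm [27.1  17.71 -0.25] twist 43.12
```

>>> play_rows:
  moves:
    - {"claw":3,"delta_pos":[4,2.6,0],"twist":6}
    - {"claw":3,"delta_pos":[8,5.2,0],"twist":12}
    - {"claw":3,"delta_pos":[12,7.8,0],"twist":18}
    - {"claw":3,"delta_pos":[16,10.4,0],"twist":25}
    - {"claw":3,"delta_pos":[20,13.0,0],"twist":32}
    - {"claw":3,"delta_pos":[24,15.6,0],"twist":39}
    - {"claw":3,"delta_pos":[27.1,17.7,0],"twist":43.1}
    - {"claw":3,"delta_pos":[27.1,17.7,0],"twist":43.1}
    - {"claw":3,"delta_pos":[27.1,17.7,0],"twist":43.1}
    - {"claw":3,"delta_pos":[27.1,17.7,0],"twist":43.1}

```text
clock: 11.45
tcp_pos: [0.5377, 0.0983, 0.0833]
orientation: [-0.0, 0.741, 0.672, -0.0]
wrist_force: [-0.1, -0.7, -1.7]
finger_gap: 0.0355
```

```bash
python3 go.py .5368 .100 .035 -.097
```

```text
t 11.45 tcp [0.5377 0.0983 0.0833] yaw -0.098 zaxis [-0.001 -0.    -1.   ] gap 0.0355 F [-0.13 -0.75 -1.74] M [ 0.004 -0.028  0.013] j6 1.7
delta cm [ 0.16 -0.1   4.83] twist -0.04
```

>>> play_rows:
  moves:
    - {"claw":3,"delta_pos":[0.1,-0.1,2],"twist":0}
    - {"claw":3,"delta_pos":[0.1,-0.1,4.5],"twist":0}
    - {"claw":3,"delta_pos":[0.1,-0.1,5.0],"twist":0}
    - {"claw":3,"delta_pos":[0.1,-0.1,5.0],"twist":0}
    - {"claw":3,"delta_pos":[0.1,-0.1,5.0],"twist":0}

```text
clock: 12.08
tcp_pos: [0.5378, 0.1001, 0.0346]
orientation: [0.001, 0.741, 0.672, 0.001]
wrist_force: [-0.0, 0.2, -1.6]
finger_gap: 0.0354
```

```bash
python3 go.py .5368 .100 .0045 -.097; cat > ov.py <<'E'
from h import *
from m import T
def ov(fn,dz,dx=.0046,boxes=("side",)):
    s=get_state();p=s["tcp_pos"];yaw=-.097
    ux=np.array([-.097,-.995]);o=p[:2]+dx*ux; th=np.arctan2(ux[1],ux[0])
    prof=[(-35,0),(35,0),(35,30),(19,30),(19,50),(-35,50)]
    P=np.vstack([T([o[0],o[1],th],np.array([[x/1e3,y/1e3]]),p[2]+.0155+z/1e3) for x,z in prof for y in(-18,18)])
    v=[.5408,.099,-.097]
    J=np.vstack([T(v,np.array([[.018,-.025],[.018,.035],[-.026,-.025],[-.026,.035]]),.036),T(v,np.array([[-.012,-.047],[.012,-.047]]),.032)])
    im=imaging.read_camera("side");x0,y0,k=270,120,7
    b=np.ascontiguousarray(crop(bright(im,1.4),x0,y0,x0+80,y0+85,k))
    for Q,c in((P,(0,0,255)),(J,(0,255,0))):
        for q in (w2p("side",Q)-[x0,y0]+.5)*k: cv2.circle(b,(int(q[0]),int(q[1])),3,c,-1)
    cv2.imwrite(fn,b)
if __name__=="__main__":
    import sys;ov(sys.argv[1],0)
E
python3 ov.py pics/ee.png
```

```text
t 12.07 tcp [0.5378 0.1001 0.0346] yaw -0.097 zaxis [ 0.002  0.    -1.   ] gap 0.0354 F [-0.    0.21 -1.65] M [0.011 0.015 0.015] j6 1.71
delta cm [-0.02 -0.11  3.01] twist -0.01
```

View pics/ee.png

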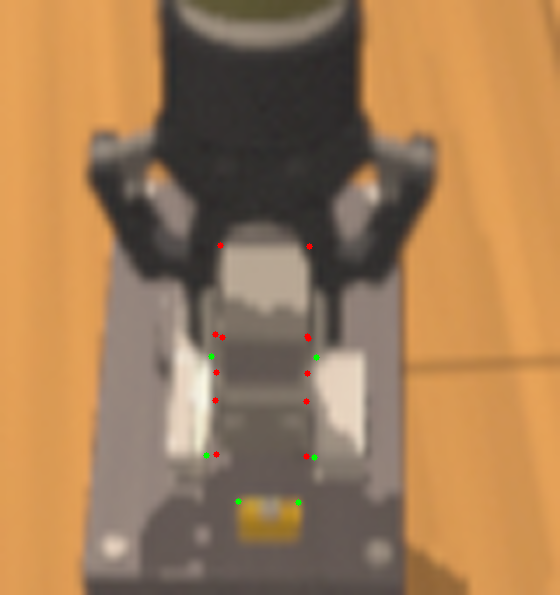

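The van sits between the jaw faces, about 3 mm clear each side, and about 8 mm short of the brass stop at crop (270,505).

>>> play_rows:
  moves:
    - {"claw":3,"delta_pos":[0,-0.1,1],"twist":0}
    - {"claw":3,"delta_pos":[0,-0.1,2],"twist":0}
    - {"claw":3,"delta_pos":[0,-0.1,2.6],"twist":0}
    - {"claw":3,"delta_pos":[0,-0.1,2.8],"twist":0}
    - {"claw":3,"delta_pos":[0,-0.1,2.8],"twist":0}
    - {"claw":3,"delta_pos":[0,-0.1,2.8],"twist":0}

```text
clock: 12.88
tcp_pos: [0.5362, 0.1005, 0.0059]
orientation: [0.0, 0.74, 0.672, 0.0]
wrist_force: [0.1, -0.1, -1.7]
finger_gap: 0.0355
```

>>> play_rows:
  moves:
    - {"claw":3,"delta_pos":[0,0,0.1],"twist":0}
    - {"claw":3,"delta_pos":[0,0,0.2],"twist":0}
    - {"claw":3,"delta_pos":[0,0,0.2],"twist":0}

```text
clock: 13.25
tcp_pos: [0.5362, 0.1006, 0.0046]
orientation: [0.0, 0.74, 0.672, 0.0]
wrist_force: [-1.4, 0.5, 4.0]
finger_gap: 0.0355
```

>>> play_rows:
  moves:
    - {"claw":3,"delta_pos":[0,0,-0.07],"twist":0}
    - {"claw":3,"delta_pos":[-0.15,0,-0.07],"twist":0}
    - {"claw":3,"delta_pos":[-0.3,0,-0.07],"twist":0}
    - {"claw":3,"delta_pos":[-0.4,0,-0.07],"twist":0}
    - {"claw":3,"delta_pos":[-0.4,0,-0.07],"twist":0}
  force: 25

```text
clock: 13.88
tcp_pos: [0.536, 0.0966, 0.0046]
orientation: [0.0, 0.74, 0.672, 0.0]
wrist_force: [0.2, 2.2, 2.3]
finger_gap: 0.0357
```

>>> play_rows:
  moves:
    - {"claw":3,"delta_pos":[-0.05,0,0],"twist":0}
    - {"claw":3,"delta_pos":[-0.1,0,0],"twist":0}
    - {"claw":3,"delta_pos":[-0.1,0,0],"twist":0}

```text
clock: 14.25
tcp_pos: [0.5358, 0.0957, 0.0046]
orientation: [0.0, 0.74, 0.672, 0.0]
wrist_force: [0.3, 3.7, 3.8]
finger_gap: 0.0354
```

>>> play_rows:
  moves:
    - {"claw":3,"delta_pos":[-0.05,0,0],"twist":0}
    - {"claw":3,"delta_pos":[-0.1,0,0],"twist":0}
    - {"claw":3,"delta_pos":[-0.1,0,0],"twist":0}

```text
clock: 14.62
tcp_pos: [0.5356, 0.0947, 0.0046]
orientation: [0.0, 0.74, 0.672, 0.0]
wrist_force: [1.0, 3.8, 5.5]
finger_gap: 0.0354
```

>>> play_rows:
  moves:
    - {"claw":3,"delta_pos":[-0.05,0,-0.06],"twist":0}
    - {"claw":3,"delta_pos":[-0.1,0,-0.06],"twist":0}
    - {"claw":3,"delta_pos":[-0.1,0,-0.06],"twist":0}

```text
clock: 15.0
tcp_pos: [0.5346, 0.0933, 0.0046]
orientation: [-0.0, 0.741, 0.672, -0.0]
wrist_force: [-0.4, 0.9, 0.8]
finger_gap: 0.0356
```

>>> play_rows:
  moves:
    - {"claw":3,"delta_pos":[-0.05,0,0],"twist":0}
    - {"claw":3,"delta_pos":[-0.1,0,0],"twist":0}
    - {"claw":3,"delta_pos":[-0.1,0,0],"twist":0}

```text
clock: 15.38
tcp_pos: [0.5346, 0.0927, 0.0047]
orientation: [-0.0, 0.74, 0.672, -0.0]
wrist_force: [-1.1, 2.8, 0.7]
finger_gap: 0.0355
```

>>> play_rows:
  moves:
    - {"claw":3,"delta_pos":[-0.03,0,0],"twist":0}
    - {"claw":3,"delta_pos":[-0.06,0,0],"twist":0}
    - {"claw":3,"delta_pos":[-0.06,0,0],"twist":0}

```text
clock: 15.75
tcp_pos: [0.5346, 0.0927, 0.0047]
orientation: [-0.001, 0.74, 0.672, 0.0]
wrist_force: [-0.1, 4.9, -0.2]
finger_gap: 0.0355
```

The van is against the stop: the TCP stopped advancing while the push force rose to 4.9 N. Releasing and lifting straight up.

>>> play_rows:
  moves:
    - {"claw":3,"delta_pos":[0.05,0,0],"twist":0}
    - {"claw":5.0,"delta_pos":[0.05,0,0],"twist":0}
    - {"claw":6.5,"delta_pos":[0.05,0,0],"twist":0}
    - {"claw":6.5,"delta_pos":[0.05,0,0],"twist":0}
    - {"claw":6.5,"delta_pos":[0.05,0,0],"twist":0}
    - {"claw":6.5,"delta_pos":[0.05,0,-2],"twist":0}
    - {"claw":6.5,"delta_pos":[0.05,0,-5],"twist":0}
    - {"claw":8.5,"delta_pos":[0.05,0,-9],"twist":0}
    - {"claw":8.5,"delta_pos":[0.05,0,-12],"twist":0}
    - {"claw":8.5,"delta_pos":[0.05,0,-12],"twist":0}
    - {"claw":8.5,"delta_pos":[0.05,0,-12],"twist":0}

```text
clock: 17.12
tcp_pos: [0.5347, 0.0924, 0.1243]
orientation: [-0.0, 0.74, 0.672, -0.0]
wrist_force: [0.2, 0.2, -0.5]
finger_gap: 0.0853
```

```bash
python3 - <<'E'
from h import *
v=[.5408,.099,-.097];c,s=np.cos(v[2]),np.sin(v[2])
k=np.array([-.010,.120]);print("knob",v[0]+c*k[0]-s*k[1],v[1]+s*k[0]+c*k[1])
a=imaging.read_camera("side");b=imaging.read_camera("top")
cv2.imwrite("pics/ff.png",np.hstack([crop(bright(a,1.4),278,125,333,210,7),crop(bright(b,1.4),215,165,305,224,4)[:595] if 0 else cv2.copyMakeBorder(crop(bright(b,1.4),215,165,305,224,4),0,595-236,0,0,cv2.BORDER_CONSTANT)]))
for n in("top","side"):print([(np.round(d["extent"],1).tolist(),round(d["conf"],2)) for d in spotter.spot_in(n,"knob_grip")])
E
python3 go.py .5425 .219 .1 1.2
```

```text
knob 0.5424687632497834 0.21940438210138438
[]
[([297.9, 133.1, 314.6, 148.4], 0.6)]
t 17.32 tcp [0.5341 0.0924 0.1236] yaw -0.097 zaxis [-0.002 -0.    -1.   ] gap 0.0855 F [-0.94 -0.23  0.07] M [-0.027 -0.033 -0.034] j6 1.69
delta cm [12.68 -0.38  2.36] twist -74.29
```

View pics/ff.png

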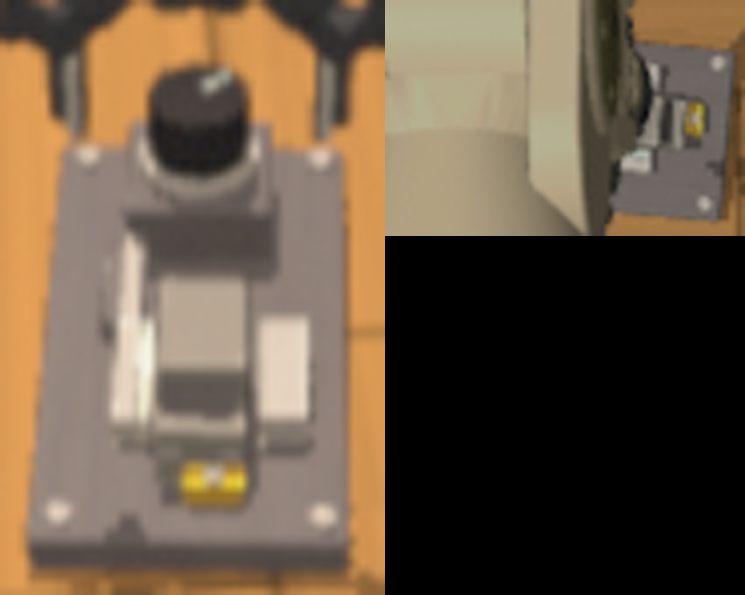

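Van stands between the jaws, nose at the brass stop (side crop (212,470)). The knob is at side px (306,140). Going over the knob.

>>> play_rows:
  moves:
    - {"claw":8.5,"delta_pos":[3,-0.1,0],"twist":-9}
    - {"claw":8.5,"delta_pos":[6,-0.2,0],"twist":-18}
    - {"claw":8.5,"delta_pos":[9,-0.3,0],"twist":-28}
    - {"claw":8.5,"delta_pos":[12.7,-0.4,0],"twist":-38}
    - {"claw":8.5,"delta_pos":[12.7,-0.4,0],"twist":-48}
    - {"claw":8.5,"delta_pos":[12.7,-0.4,0],"twist":-58}
    - {"claw":8.5,"delta_pos":[12.7,-0.4,0],"twist":-68}
    - {"claw":8.5,"delta_pos":[12.7,-0.4,0],"twist":-78}
    - {"claw":8.5,"delta_pos":[12.7,-0.4,0],"twist":-88}
    - {"claw":8.5,"delta_pos":[12.7,-0.4,0],"twist":-97}
    - {"claw":8.5,"delta_pos":[12.7,-0.4,0],"twist":-97}
    - {"claw":8.5,"delta_pos":[12.7,-0.4,0],"twist":-97}

```text
clock: 18.82
tcp_pos: [0.5431, 0.2192, 0.1244]
orientation: [-0.0, -0.011, 1.0, -0.0]
wrist_force: [0.2, 1.2, 0.3]
finger_gap: 0.0851
```

```bash
python3 go.py .5425 .2195 .026 1.6
```

```text
t 18.82 tcp [0.5431 0.2192 0.1244] yaw 1.594 zaxis [-0.001 -0.    -1.   ] gap 0.0851 F [0.22 1.17 0.25] M [0.011 0.066 0.003] j6 0.22
delta cm [0.05 0.04 9.84] twist -0.36
```

>>> play_rows:
  moves:
    - {"claw":8.5,"delta_pos":[0,0,4],"twist":0}
    - {"claw":8.5,"delta_pos":[0,0,7.5],"twist":0}
    - {"claw":8.5,"delta_pos":[0,0,9.4],"twist":0}
    - {"claw":8.5,"delta_pos":[0,0,9.8],"twist":0}
    - {"claw":8.5,"delta_pos":[0,0,9.8],"twist":0}
    - {"claw":3.8,"delta_pos":[0,0,9.8],"twist":0}
    - {"claw":3.8,"delta_pos":[0,0,9.8],"twist":0}
    - {"claw":3.8,"delta_pos":[0,0,9.8],"twist":0}
    - {"claw":3.8,"delta_pos":[0,0,9.8],"twist":0}
    - {"claw":3.8,"delta_pos":[0,0,9.8],"twist":0}
  force: 30

```text
clock: 20.08
tcp_pos: [0.5443, 0.2225, 0.0289]
orientation: [0.001, -0.014, 1.0, 0.003]
wrist_force: [-1.1, 8.0, 4.8]
finger_gap: 0.043
```

```bash
python3 go.py .5425 .2195 .026 1.6
```

```text
t 20.07 tcp [0.5443 0.2225 0.0289] yaw 1.598 zaxis [ 0.003  0.006 -1.   ] gap 0.043 F [-1.11  7.99  4.81] M [ 1.71   0.359 -0.077] j6 0.22
delta cm [ 0.19 -0.29  0.28] twist -0.11
```

>>> play_rows:
  moves:
    - {"claw":3.8,"delta_pos":[0,0.3,-0.1],"twist":0}
    - {"claw":3.8,"delta_pos":[0,0.4,-0.1],"twist":0}
    - {"claw":3.8,"delta_pos":[0,0.4,-0.1],"twist":0}

```text
clock: 20.45
tcp_pos: [0.5442, 0.2225, 0.0289]
orientation: [0.001, -0.012, 1.0, -0.001]
wrist_force: [0.4, -3.2, 5.0]
finger_gap: 0.043
```

```bash
python3 go.py .5425 .2235 .026 1.6
```

```text
t 20.45 tcp [0.5442 0.2225 0.0289] yaw 1.596 zaxis [ 0.002 -0.001 -1.   ] gap 0.043 F [ 0.43 -3.22  5.01] M [-0.545 -0.096  0.015] j6 0.23
delta cm [0.17 0.11 0.29] twist -0.25
```

>>> play_rows:
  moves:
    - {"claw":3.8,"delta_pos":[0,-0.1,-0.07],"twist":0}
    - {"claw":3.8,"delta_pos":[0,-0.1,-0.07],"twist":6}
    - {"claw":3.8,"delta_pos":[0,-0.1,-0.07],"twist":12}
    - {"claw":3.8,"delta_pos":[0,-0.1,-0.07],"twist":18}
    - {"claw":3.8,"delta_pos":[0,-0.1,-0.07],"twist":24}
    - {"claw":3.8,"delta_pos":[0,-0.1,-0.07],"twist":30}
    - {"claw":3.8,"delta_pos":[0,-0.1,-0.07],"twist":30}

```text
clock: 21.32
tcp_pos: [0.544, 0.2217, 0.0289]
orientation: [0.001, 0.246, 0.969, -0.0]
wrist_force: [3.1, -3.3, 2.2]
finger_gap: 0.043
```

```bash
python3 go.py .5442 .2225 .029 1.6
```

```text
t 21.32 tcp [0.544  0.2217 0.0289] yaw 1.073 zaxis [ 0.001 -0.001 -1.   ] gap 0.043 F [ 3.1  -3.35  2.23] M [-0.576 -0.413 -0.048] j6 0.75
delta cm [ 0.02  0.08 -0.01] twist -30.2
```

```bash
cat > prof.py <<'E'
from h import *
import sys
M=[];ims=[];tau=[]
for i in range(4):
    ims.append(imaging.read_camera("side").astype(float));s=get_state();M.append(s["ft_torque"][2]);tau.append(s["tau"][5])
im=np.mean(ims,0);np.save(f"pics/{sys.argv[1]}.npy",im)
g=im.mean(2)[176:182,286:328].mean(0)
print("clock",s["clock"],"Mz",np.round(M,3),"tau6",np.round(tau,3),"F",s["wrist_force"].round(1),"tcp",s["tcp_pos"].round(4))
print(g.round(0).astype(int).tolist())
if len(sys.argv)>2:
    ref=np.load(f"pics/{sys.argv[2]}.npy")
    for nm,(x0,y0,x1,y1) in dict(fixed=(314,171,323,186),van=(300,160,313,186),jaw=(292,170,299,188)).items():
        a,b=[cv2.GaussianBlur(I.mean(2).astype(np.float32),(0,0),.8)[y0:y1,x0-4:x1+4] for I in(ref,im)]
        A=a[:,4:-4]
        # subpixel template shift in x
        sh=np.arange(-4,4.01,.05);xs=np.arange(A.shape[1])
        c=[np.mean([(np.interp(xs+4+d,np.arange(b.shape[1]),b[r])-A[r])**2 for r in range(len(A))]) for d in sh]
        print(nm,"shift px",sh[int(np.argmin(c))].round(2),"err",round(min(c),1))
E
python3 prof.py p1
```

```text
clock 21.525 Mz [-0.034 -0.032  0.069  0.048] tau6 [ 0.036 -0.034  0.002  0.007] F [ 4.1 -4.2  3.5] tcp [0.544  0.2217 0.0289]
[106, 106, 106, 106, 107, 105, 104, 105, 109, 136, 192, 198, 197, 196, 133, 88, 68, 66, 66, 66, 66, 66, 67, 67, 67, 67, 66, 55, 68, 98, 112, 114, 115, 115, 115, 111, 64, 58, 58, 59, 60, 74]
```

>>> play_rows:
  moves:
    - {"claw":3.8,"delta_pos":[-0.1,-0.03,-0.05],"twist":4}
    - {"claw":3.8,"delta_pos":[-0.1,-0.03,-0.05],"twist":8}
    - {"claw":3.8,"delta_pos":[-0.1,-0.03,-0.05],"twist":12}
    - {"claw":3.8,"delta_pos":[-0.1,-0.03,-0.05],"twist":16}
    - {"claw":3.8,"delta_pos":[-0.1,-0.03,-0.05],"twist":20}
    - {"claw":3.8,"delta_pos":[-0.1,-0.03,-0.05],"twist":20}

```text
clock: 22.28
tcp_pos: [0.5437, 0.2213, 0.0289]
orientation: [-0.0, 0.41, 0.912, -0.0]
wrist_force: [1.3, -3.3, 1.1]
finger_gap: 0.0427
```

```bash
python3 prof.py p2 p1
```

```text
clock 22.475 Mz [-0.088 -0.025 -0.049  0.05 ] tau6 [-0.003 -0.02   0.014  0.03 ] F [ 1.6 -3.5  0.8] tcp [0.5437 0.2213 0.0289]
[106, 106, 106, 106, 107, 105, 103, 99, 84, 93, 141, 185, 180, 180, 198, 121, 73, 66, 66, 66, 66, 66, 67, 67, 67, 67, 67, 68, 60, 98, 112, 114, 115, 115, 115, 111, 64, 58, 59, 59, 60, 74]
fixed shift px -0.0 err 1.6
van shift px 0.65 err 19.3
jaw shift px 1.5 err 691.6
```

>>> play_rows:
  moves:
    - {"claw":3.8,"delta_pos":[-0.05,-0.05,0],"twist":4}
    - {"claw":3.8,"delta_pos":[-0.05,-0.05,0],"twist":8}
    - {"claw":3.8,"delta_pos":[-0.05,-0.05,0],"twist":10}
    - {"claw":3.8,"delta_pos":[-0.05,-0.05,0],"twist":10}

```text
clock: 22.98
tcp_pos: [0.5435, 0.2211, 0.0289]
orientation: [-0.001, 0.488, 0.873, 0.0]
wrist_force: [0.2, -1.2, 1.6]
finger_gap: 0.0428
```

```bash
python3 prof.py p3 p2
```

```text
clock 23.175 Mz [-0.08  -0.045 -0.092 -0.015] tau6 [-0.037 -0.04  -0.011  0.006] F [-0.5  0.3 -0. ] tcp [0.5435 0.2211 0.0289]
[107, 106, 106, 106, 106, 102, 93, 87, 79, 76, 111, 195, 198, 197, 170, 131, 78, 66, 66, 66, 66, 66, 66, 67, 67, 67, 67, 68, 73, 99, 112, 114, 115, 115, 115, 111, 64, 58, 59, 59, 60, 74]
fixed shift px -0.05 err 4.2
van shift px 0.4 err 56.0
jaw shift px -0.15 err 217.3
```

>>> play_rows:
  moves:
    - {"claw":3.8,"delta_pos":[0,0,0],"twist":4}
    - {"claw":3.8,"delta_pos":[0,0,0],"twist":8}
    - {"claw":3.8,"delta_pos":[0,0,0],"twist":10}
    - {"claw":3.8,"delta_pos":[0,0,0],"twist":10}

```text
clock: 23.68
tcp_pos: [0.5433, 0.2209, 0.0289]
orientation: [-0.001, 0.563, 0.827, -0.0]
wrist_force: [-2.9, 1.0, 1.2]
finger_gap: 0.0431
```

```bash
python3 prof.py p4 p3
```

```text
clock 23.875 Mz [-0.077 -0.026 -0.035  0.035] tau6 [-0.033 -0.043 -0.018  0.004] F [-3.8  0.5  0.5] tcp [0.5433 0.2209 0.0289]
[106, 106, 106, 106, 106, 101, 93, 87, 82, 90, 112, 168, 194, 192, 162, 153, 93, 69, 66, 66, 66, 66, 66, 67, 67, 67, 67, 68, 77, 97, 112, 114, 115, 115, 115, 111, 64, 58, 58, 59, 60, 74]
fixed shift px -0.0 err 2.1
van shift px 0.35 err 33.1
jaw shift px -0.15 err 129.1
```

>>> play_rows:
  moves:
    - {"claw":3.8,"delta_pos":[0.03,-0.06,0],"twist":4}
    - {"claw":3.8,"delta_pos":[0.03,-0.06,0],"twist":8}
    - {"claw":3.8,"delta_pos":[0.03,-0.06,0],"twist":10}
    - {"claw":3.8,"delta_pos":[0.03,-0.06,0],"twist":10}

```text
clock: 24.38
tcp_pos: [0.543, 0.2208, 0.0289]
orientation: [-0.0, 0.633, 0.774, -0.0]
wrist_force: [-3.5, -0.3, -0.4]
finger_gap: 0.0425
```

```bash
python3 prof.py p5 p4
```

```text
clock 24.575 Mz [-0.037 -0.062  0.005  0.053] tau6 [-0.01  -0.02   0.004  0.025] F [-3.3 -0.3 -1.1] tcp [0.543  0.2208 0.0289]
[107, 106, 106, 106, 106, 102, 101, 102, 103, 105, 106, 128, 192, 191, 158, 154, 100, 70, 66, 66, 66, 66, 66, 67, 67, 66, 67, 68, 74, 90, 111, 114, 114, 115, 115, 111, 64, 58, 59, 59, 60, 74]
fixed shift px 0.05 err 2.8
van shift px -0.0 err 12.1
jaw shift px 0.2 err 124.6
```

>>> play_rows:
  moves:
    - {"claw":3.8,"delta_pos":[0.0,0,0],"twist":4}
    - {"claw":3.8,"delta_pos":[0.0,0,0],"twist":8}
    - {"claw":3.8,"delta_pos":[0,0,0],"twist":10}
    - {"claw":3.8,"delta_pos":[0,0,0],"twist":10}

```text
clock: 25.08
tcp_pos: [0.5428, 0.2208, 0.0289]
orientation: [-0.0, 0.698, 0.716, -0.0]
wrist_force: [-3.9, 0.8, -0.6]
finger_gap: 0.0428
```

```bash
python3 prof.py p6 p5; python3 - <<'E'
import numpy as np,cv2
I=[np.load(f"pics/p{i}.npy") for i in range(1,7)]
for a,b in zip(I,I[1:]):
    d=np.abs(b-a).mean(2);print([round(d[y0:y1,x0:x1].mean(),2) for x0,y0,x1,y1 in((292,158,303,190),(303,165,316,190),(316,172,322,185))])
o=[cv2.resize(np.uint8(255*(i[150:200,285:325,::-1]/255)**.7),None,fx=6.5,fy=6,interpolation=cv2.INTER_CUBIC) for i in (I[0],I[2],I[5])]
cv2.imwrite("pics/gg.png",np.hstack(o))
E
```

```text
clock 25.275 Mz [-0.045  0.025  0.03   0.078] tau6 [0.019 0.009 0.033 0.056] F [-6.  -0.3 -0.8] tcp [0.5428 0.2208 0.029 ]
[106, 106, 106, 106, 107, 105, 104, 105, 105, 106, 106, 128, 193, 191, 155, 148, 98, 70, 67, 66, 66, 66, 66, 67, 67, 67, 67, 68, 74, 90, 111, 114, 114, 115, 115, 111, 64, 58, 58, 59, 60, 71]
fixed shift px -0.0 err 0.0
van shift px 0.05 err 5.1
jaw shift px 0.2 err 66.6
[np.float64(19.78), np.float64(2.08), np.float64(0.24)]
[np.float64(13.15), np.float64(1.48), np.float64(0.25)]
[np.float64(10.2), np.float64(1.44), np.float64(0.3)]
[np.float64(7.66), np.float64(1.09), np.float64(0.33)]
[np.float64(5.85), np.float64(0.28), np.float64(0.26)]
```

View pics/gg.png

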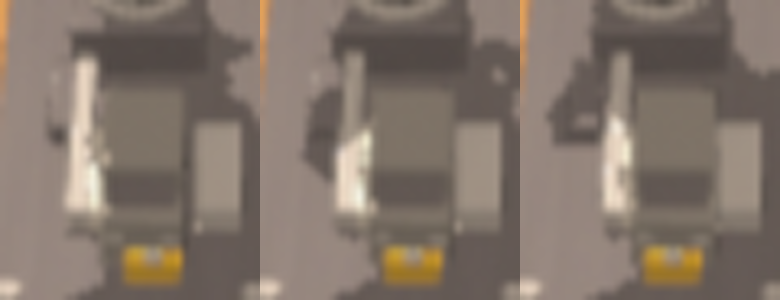

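Columns through the moving jaw are identical in p5 and p6, so the jaw stalled at about 1.38 rad of turn. The knob has slipped roughly 0.2–0.35 rad. Another 28° should take it to about 0.65–0.85 rad, near two clicks.

>>> play_rows:
  moves:
    - {"claw":3.8,"delta_pos":[0.0,-0.1,0],"twist":4}
    - {"claw":3.8,"delta_pos":[0.0,-0.1,0],"twist":8}
    - {"claw":3.8,"delta_pos":[0,-0.1,0],"twist":12}
    - {"claw":3.8,"delta_pos":[0,-0.1,0],"twist":16}
    - {"claw":3.8,"delta_pos":[0,-0.1,0],"twist":20}
    - {"claw":3.8,"delta_pos":[0,-0.1,0],"twist":24}
    - {"claw":3.8,"delta_pos":[0,-0.1,0],"twist":28}
    - {"claw":3.8,"delta_pos":[0,-0.1,0],"twist":28}

```text
clock: 26.28
tcp_pos: [0.5421, 0.2209, 0.0289]
orientation: [-0.0, 0.85, 0.526, -0.0]
wrist_force: [-3.9, 0.3, -1.8]
finger_gap: 0.0429
```

```bash
python3 prof.py p7 p6; python3 go.py .54 .22 .15 0
```

```text
clock 26.475 Mz [0.06  0.036 0.092 0.13 ] tau6 [0.084 0.05  0.088 0.088] F [-3.4  1.3 -3.3] tcp [0.5421 0.2209 0.029 ]
[106, 106, 106, 106, 107, 105, 104, 105, 105, 106, 105, 117, 161, 186, 149, 148, 98, 70, 66, 66, 66, 66, 67, 66, 67, 67, 66, 68, 74, 90, 111, 114, 114, 115, 115, 111, 64, 58, 58, 59, 59, 59]
fixed shift px -0.0 err 0.0
van shift px -0.05 err 12.5
jaw shift px 0.4 err 47.3
t 26.48 tcp [0.5421 0.2209 0.029 ] yaw -0.462 zaxis [-0.  0. -1.] gap 0.0434 F [-3.44  1.3  -3.31] M [0.175 0.749 0.13 ] j6 2.28
delta cm [ -0.18  -0.15 -12.1 ] twist -26.47
```

```bash
python3 - <<'E'
import numpy as np
for a,b in((159,164),(165,170),(171,175),(183,185),(186,188)):
    print(a,b)
    for i in range(1,8):
        print(i,np.load(f"pics/p{i}.npy").mean(2)[a:b,291:304].mean(0).round(0).astype(int).tolist())
E
```

```text
159 164
1 [105, 106, 109, 103, 102, 113, 162, 162, 125, 65, 50, 50, 50]
2 [104, 106, 109, 102, 100, 95, 113, 155, 113, 79, 54, 50, 50]
3 [105, 106, 109, 102, 99, 89, 77, 97, 108, 97, 58, 50, 50]
4 [104, 103, 99, 90, 89, 84, 66, 79, 107, 103, 70, 52, 49]
5 [104, 101, 87, 81, 78, 69, 56, 66, 104, 106, 87, 55, 50]
6 [104, 97, 78, 69, 69, 60, 54, 61, 92, 108, 101, 59, 50]
7 [98, 84, 77, 70, 65, 62, 54, 55, 76, 107, 104, 72, 52]
165 170
1 [104, 96, 105, 105, 112, 146, 190, 182, 111, 96, 86, 82, 80]
2 [104, 96, 105, 98, 84, 79, 96, 120, 108, 74, 63, 79, 81]
3 [103, 91, 77, 66, 62, 61, 71, 111, 110, 90, 69, 77, 80]
4 [98, 76, 63, 60, 60, 59, 64, 105, 128, 108, 69, 65, 79]
5 [82, 64, 61, 60, 60, 59, 59, 90, 113, 110, 82, 64, 79]
6 [66, 57, 62, 65, 66, 64, 62, 90, 121, 114, 96, 67, 79]
7 [84, 82, 104, 104, 104, 98, 66, 86, 134, 118, 106, 70, 79]
171 175
1 [102, 85, 68, 69, 106, 192, 191, 159, 118, 109, 87, 82, 81]
2 [103, 85, 67, 61, 56, 69, 109, 115, 120, 122, 99, 83, 82]
3 [99, 67, 55, 55, 55, 67, 106, 130, 147, 157, 172, 102, 82]
4 [69, 56, 55, 54, 55, 62, 110, 193, 201, 202, 187, 114, 84]
[... 398 characters left out ...]
04, 105, 105, 107, 127, 185, 186, 183, 159, 145, 118, 74]
5 [105, 104, 105, 105, 106, 113, 145, 182, 187, 184, 140, 112, 76]
6 [105, 104, 105, 105, 105, 106, 122, 181, 187, 184, 140, 112, 76]
7 [105, 104, 105, 105, 105, 106, 127, 186, 185, 172, 138, 112, 76]
186 188
1 [105, 105, 105, 105, 100, 89, 89, 95, 104, 97, 78, 74, 74]
2 [105, 105, 106, 106, 105, 98, 89, 89, 94, 101, 85, 75, 74]
3 [105, 105, 105, 106, 104, 94, 88, 88, 92, 103, 94, 77, 74]
4 [105, 105, 106, 106, 106, 104, 95, 89, 89, 95, 101, 84, 75]
5 [105, 105, 105, 106, 106, 104, 98, 89, 89, 95, 100, 83, 75]
6 [105, 105, 105, 105, 106, 105, 102, 90, 89, 94, 100, 83, 75]
7 [105, 105, 105, 106, 106, 106, 105, 102, 90, 92, 100, 84, 75]
```

Finer bands show the jaw still crept about 0.25–0.4 px between p6 and p7 against 1.2 px for a free turn. That puts the slip at roughly 0.35 rad now, not 0.7 (hard bounds about 0.07–0.66). Adding 13° and checking.

>>> play_rows:
  moves:
    - {"claw":3.8,"delta_pos":[0.0,-0.05,0],"twist":4}
    - {"claw":3.8,"delta_pos":[0.0,-0.05,0],"twist":8}
    - {"claw":3.8,"delta_pos":[0,-0.05,0],"twist":13}
    - {"claw":3.8,"delta_pos":[0,-0.05,0],"twist":13}

```text
clock: 26.98
tcp_pos: [0.5418, 0.2211, 0.029]
orientation: [-0.0, 0.904, 0.427, -0.0]
wrist_force: [-4.1, 0.2, -2.7]
finger_gap: 0.0429
```

```bash
python3 prof.py p8 p7; python3 - <<'E'
import numpy as np
for a,b in((159,164),(165,170),(171,175),(176,182),(183,185),(186,188)):
    print(a,b)
    for i in range(6,9):
        print(i,np.load(f"pics/p{i}.npy").mean(2)[a:b,291:304].mean(0).round(0).astype(int).tolist())
E
```

```text
clock 27.175 Mz [0.031 0.089 0.056 0.082] tau6 [0.096 0.058 0.089 0.082] F [-3.8  1.1 -4.1] tcp [0.5418 0.2211 0.029 ]
[106, 106, 106, 106, 107, 105, 104, 105, 105, 105, 106, 117, 162, 186, 149, 148, 98, 70, 66, 66, 66, 66, 66, 66, 67, 67, 67, 68, 74, 90, 111, 114, 114, 115, 115, 111, 64, 58, 58, 59, 59, 65]
fixed shift px -0.0 err 0.0
van shift px -0.05 err 2.7
jaw shift px -0.0 err 0.5
159 164
6 [104, 97, 78, 69, 69, 60, 54, 61, 92, 108, 101, 59, 50]
7 [98, 84, 77, 70, 65, 62, 54, 55, 76, 107, 104, 72, 52]
8 [96, 89, 95, 87, 82, 79, 67, 59, 82, 108, 104, 71, 52]
165 170
6 [66, 57, 62, 65, 66, 64, 62, 90, 121, 114, 96, 67, 79]
7 [84, 82, 104, 104, 104, 98, 66, 86, 134, 118, 106, 70, 79]
8 [104, 96, 105, 104, 104, 98, 73, 109, 147, 119, 106, 70, 79]
171 175
6 [67, 63, 65, 66, 66, 67, 88, 155, 198, 197, 160, 104, 83]
7 [102, 85, 68, 66, 66, 66, 76, 127, 189, 187, 143, 100, 83]
8 [102, 85, 68, 66, 66, 66, 75, 125, 188, 182, 142, 100, 83]
176 182
6 [105, 104, 105, 105, 106, 106, 128, 193, 191, 155, 148, 98, 70]
7 [105, 104, 105, 105, 106, 105, 117, 161, 186, 149, 148, 98, 70]
8 [105, 104, 105, 105, 105, 106, 117, 162, 186, 149, 148, 98, 70]
183 185
6 [105, 104, 105, 105, 105, 106, 122, 181, 187, 184, 140, 112, 76]
7 [105, 104, 105, 105, 105, 106, 127, 186, 185, 172, 138, 112, 76]
8 [105, 104, 105, 106, 105, 106, 127, 186, 179, 140, 133, 112, 76]
186 188
6 [105, 105, 105, 105, 106, 105, 102, 90, 89, 94, 100, 83, 75]
7 [105, 105, 105, 106, 106, 106, 105, 102, 90, 92, 100, 84, 75]
8 [105, 105, 105, 106, 106, 106, 106, 106, 91, 92, 100, 84, 75]
```

p7 to p8 shows no jaw motion, so that step was all slip, now about 0.55 rad (bounds 0.3–0.9). I'll turn 9° more for margin, then release and lift.

>>> play_rows:
  moves:
    - {"claw":3.8,"delta_pos":[0.0,-0.05,0],"twist":4}
    - {"claw":3.8,"delta_pos":[0.0,-0.05,0],"twist":9}
    - {"claw":3.8,"delta_pos":[0,-0.05,0],"twist":9}
    - {"claw":8.5,"delta_pos":[0,-0.05,0],"twist":9}
    - {"claw":8.5,"delta_pos":[0,-0.05,0],"twist":9}
    - {"claw":8.5,"delta_pos":[0,-0.05,0],"twist":9}
    - {"claw":8.5,"delta_pos":[0,-0.05,0],"twist":9}
    - {"claw":8.5,"delta_pos":[0,-0.05,0],"twist":9}
    - {"claw":8.5,"delta_pos":[0,-0.05,-3],"twist":9}
    - {"claw":8.5,"delta_pos":[0,-0.05,-7],"twist":9}
    - {"claw":8.5,"delta_pos":[0,-0.05,-12],"twist":9}
    - {"claw":8.5,"delta_pos":[0,-0.05,-12],"twist":9}

```text
clock: 28.68
tcp_pos: [0.5445, 0.2222, 0.1539]
orientation: [0.0, 0.935, 0.354, 0.004]
wrist_force: [-0.0, 0.3, -0.7]
finger_gap: 0.085
```

```bash
python3 prof.py p9 p8; python3 - <<'E'
import numpy as np,cv2
i=np.load("pics/p9.npy");j=cv2.imread("pics/side0.png")
a=[cv2.resize(np.uint8(255*(k[125:210,278:333]/255.)**.7),None,fx=7,fy=7,interpolation=cv2.INTER_CUBIC) for k in(i[:,:,::-1],j)]
cv2.imwrite("pics/hh.png",np.hstack(a))
E
```

```text
clock 28.875 Mz [ 0.008 -0.013 -0.041 -0.045] tau6 [-0.    -0.    -0.001 -0.   ] F [ 0.8 -0.4 -0. ] tcp [0.5406 0.2211 0.1478]
[107, 106, 106, 106, 107, 105, 104, 105, 105, 106, 106, 124, 179, 196, 203, 212, 138, 83, 71, 67, 66, 66, 66, 67, 67, 67, 67, 68, 74, 90, 111, 114, 115, 115, 115, 111, 69, 69, 71, 77, 79, 81]
fixed shift px 0.15 err 76.2
van shift px 1.3 err 80.2
jaw shift px -0.2 err 21.4
```

View pics/hh.png

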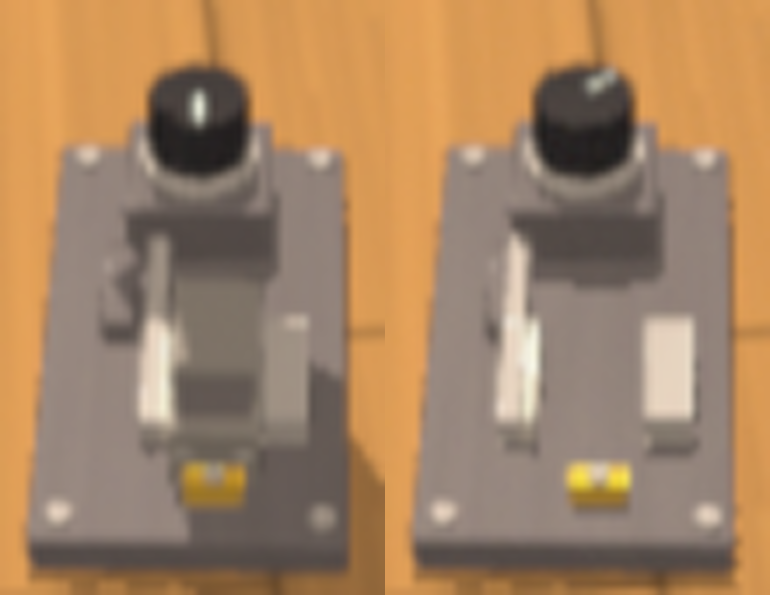

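The knob's white line turned about 135–140°, from 45° to -90°, matching the 140° of gripper turn, so the grip did not slip. The jaw moved about 11 mm (≈1.6 rad), leaving about 0.7–0.85 rad of slip (two clicks). The van is upright, clamped, nose at the stop, and the gripper is clear.

```bash
python3 -c "
from workcell import env;print(env.hand_in())"
```

```text
the job is handed in; nothing more can be done
None
```

The middle-sized van is clamped in the vise with its bonnet against the brass stop, and I've handed the job in at about 29 s of the 72 s allowed. I set it on the vise floor and slid it along until the push force rose to 4.9 N (limit 20 N). Then I let go and turned the black knob clockwise about 140°.

**Last checks:**
- The final picture shows the van upright between the jaws, nose at the stop, with the gripper lifted clear.
- The moving jaw did not move during a 13° turn near the end, so the knob was slipping.
- I put the total slip at about 0.7–0.85 rad, roughly two clicks. This is worked out from images and turn angles, because the clicks can't be read directly.

**What disagreed or failed:**
- **Fingertip height:** the fingertips are really about 35 mm above the reported tool position. My first grasp closed on air above the roof. I corrected it by touching the roof with the shut fingers, which pressed on it with up to 35 N (37 N in all, the sideways part included).
- **Torque signal:** the wrist torque was too noisy to count clicks.
- **Slip estimate:** my first estimate of when the jaw stalled was too early, so I revised it before the last turns.
- **Clamping force:** I did not measure it. I'm relying on the sprung jaw face being compressed, which should give 8–12 N.
- **Bystanders:** I did not check their positions again at the end, but nothing was seen to be touched.

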